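# Put the science bench back in order

## Task

Some things on this school science bench stand in each other's places: put every one that is in the wrong place where it belongs, upright and centred: the stoppered conical flask on the magnetic stirrer, the white beaker on the balance pan, the amber bottle on the lab jack and the brass weight on the wooden block. Each place holds only one thing; the grey mat can serve as the spare spot once the weight is off it. Tip nothing over and leave the tall measuring cylinder standing where it is.

Things in the scene. Friction and masses are not known exactly. Their poses are not given: they have to be found in the camera images.
- flask_mid (a point): Stoppered conical flask of clear glass with a black rubber stopper, upright, 104 mm tall. Point half-way up on its axis (52 mm above its base); z up along the axis. Base 62 mm across, narrowing from 10 mm above the base to a straight neck 26 mm across between 62 and 90 mm above the base; stopper 23 mm across above that. Best gripped by the neck, about 32 mm above this point. About 110 g. It belongs on the stirrer.
- beaker_mid (a point): Plain white plastic beaker, open at the top, with a small pouring lip, 70 mm tall, 50 mm across (48 at the base), wall 2.5 mm. Point half-way up on its axis (35 mm above its base); z up. Gripped across the outside. About 50 g. It belongs on the balance.
- bottle_mid (a point): Amber glass reagent bottle with white paper band and black screw cap, 96 mm tall. Point half-way up on its axis (48 mm above its base); z up. Body 52 mm across up to 54 mm above the base, then a shoulder up to 66 mm; cap 30 mm across from 70 to 96 mm above the base. Best gripped by the cap, about 40 mm above this point. About 160 g. It belongs on the lab jack; at some starts it already stands there.
- weight_mid (a point): Brass balance weight, 56 mm tall: a plain cylinder 36 mm across and 36 mm high with a knob 20 mm across on top (a 12 mm thick neck between, from 36 to 44 mm). Point half-way up on its axis (28 mm above its base); z up. Gripped across the cylinder or by the knob. About 300 g. It starts on the grey mat and belongs on the wooden block.
- stirrer_top (a point): Magnetic stirrer, fixed: grey case 150 x 116 mm with a square white ceramic plate 104 x 104 mm and a black knob on its front. Point at the centre of the plate's upper face, 40 mm above the bench; x points away from the knob.
- balance_top (a point): Electronic balance, fixed: grey plastic case 160 x 116 mm, 28 mm high, with a round steel pan 86 mm across and a display in front of it. Point at the centre of the pan's upper face, 34 mm above the bench; x points away from the display.
- jack_top (a point): Lab jack (scissor stand) wound right down, fixed: square steel plate 100 x 100 mm with a crossed-arm mechanism below and a black knob on its front. Point at the centre of the plate's upper face, 40 mm above the bench; x points away from the knob.
- block_top (a point): Wooden block 80 x 80 mm, 20 mm high, fixed. Point at the centre of its upper face, 20 mm above the bench. Empty at the start.
- mat_top (a point): Grey heat-proof mat 120 x 120 mm, 6 mm thick, fixed. Point at the centre of its upper face, 6 mm above the bench. The spare spot, once the brass weight is off it.
- cylinder_mid (a point): Clear glass measuring cylinder on a blue round foot 58 mm across and 10 mm high, standing loose among the other things, 160 mm tall, 24 mm across (29 at the rim). Point half-way up on its axis (80 mm above the bench). To be left standing where it is.

How it is judged:
By the outcome, as a careful person would: the job done as asked, in the order asked, and still so for the second after the job is handed in, with the robot touching nothing.
It also fails if it takes over 141 s, if anything falls off the work surface, if the arm or the gripper's body presses on something with over 40 N, if the wrist force passes 120 N, or if a joint passes its speed limit or range.

## Robot

A 6-joint arm with a two-finger parallel gripper is mounted at the origin on the work surface. World frame = base frame: x ahead of the robot, y to its left, z up, the work surface at z = 0. Lengths are in m, angles in rad, forces in N, time in s.
With the tool pointing down it reaches from about 0.375 to 0.9 m from the base axis. Payload 3.1 kg.
Tool frame: the origin (TCP) lies on the centre line of the jaws, within the pads' length; the fingertips stand 8 mm ahead of it and the grasp point (between the pads) lies 11 mm behind it; z points along the fingers, y is the line along which they close (so a half turn about z gives the same grasp; the last joint's range is limited). The gripper opens to 87 mm and grips with 3 to 60 N. Pads are 19 mm wide; open, the fingers measure 117 mm over their backs; the gripper's body (75 mm by 190 mm) begins 51 mm behind the grasp point.
Start: joints at [-1.446, 0.527, 1.433, -0, 1.181, -0.178], TCP at [0.187, -0.596, 0.231] pointing down, gripper open.
Joint ranges: [-3.08, 3.08], [-0.75, 2.2], [0.22, 2.44], [-1.43, 4.57], [0, 2.65], [-2.85, 2.85]. Speed limits (rad/s): [2.79, 2.79, 3.14, 3.14, 3.14, 3.14].

## Interface

Orientations are given as a unit quaternion [x, y, z, w].
In Python, from rig import robot gives the robot as it stands. The module is installed in compiled form; this text tells all that it offers.
- The arm moves only by the tool send_rows, never from a script. Its argument "increments" is one flat list of numbers, 7 for each row, row after row: the turn, a rotation vector about the world's x, y, z in rad, then the shift along the world's x, y, z in cm, then the opening, from 0 (shut) to 1 (fully open). A call has 1 to 20 rows; each row shifts and turns the commanded pose from where the row before left it; what a row does not reach is not made up. A row lasts 1/12 s, in which the tool goes at most 41.7 mm and 7.16 degrees, less where a joint would pass 70% of its speed; a pose out of reach is approached as far as the arm can. A call is refused whole if a number of a shift passes 4.17 or a number of a turn 0.125, either way. A call with a gripper value outside its range is refused whole. The fingers move at their own pace and stop on an object; "newtons" is the grip in N (left out, the last holds). Time passes only in rows, so rows that do not move let the fingers close. It gives the time, the measured TCP pose, the force, the opening and the grip force at its end, in the units of the state.
- robot.get_obs(): the state, without advancing time (a new reading comes with each control period).
- robot.camera(name): name is "scene" or "side" or "wrist"; returns a dict with "image" (480x640x3 uint8, red, green, blue), "range_z" (480x640 float32, m along the optical axis (not along the pixel's ray), 0 where there is no reading), "fx", "fy", "cx", "cy" (pixels), "R" (3x3) and "t" (3): a world point X has camera coordinates R X + t. Camera axes: x right, y down, z forward; pixel columns grow to the right and rows downward; lengths in m; the calibration is good to about 2 mm. A picture is of the moment at which its call begins.
- robot.hand_in(): hands the job in; it is judged then, once.
The state is a dict: "time": time; "q": joint angles; "joint_velocities": joint speeds; "joint_torque": joint torques, N m; "position": TCP position; "tool_rot": TCP orientation; "ft_force": force on the tool from outside, world axes, zero at the start; "moment": the same for the moment, N m; "grip_width": finger opening in m; "grip_force": force on a finger pad.
Only numpy, scipy, OpenCV 4.12 (cv2) and the standard library are available. Lean on these libraries where they do the work, as an engineer would, in place of code of your own. Each camera call takes 0.05 s, during which the arm holds its last target. There are 200 camera calls.

## Working session

There is one attempt and no reset: what is moved stays moved. The work goes in short steps, Python scripts to look and compute and a tool call to move; the robot and the scene stay as the last step left them, time stands still between calls to the robot, and variables do not carry over. Pictures are saved under pics/ and viewed, at most 14 in all, crops included, and the job is handed in when it is done.

Besides the shell and the picture viewer there is one more tool, called after "Emit:" as a command line: name --argument value ..., lists and objects as JSON in quotes. send_rows: Moves the arm, as the interface text tells. Its arguments: {"type":"object","properties":{"increments":{"type":"array"},"newtons":{"type":"number"}},"required":["increments"]}

```bash
mkdir -p pics
cat > h.py <<'E'
import numpy as np, cv2
from rig import robot
def snap(n,tag):
    c=robot.camera(n); cv2.imwrite(f'pics/{tag}.png',cv2.cvtColor(c['image'],cv2.COLOR_RGB2BGR)); np.savez(f'pics/{tag}.npz',**c); return c
def ray_z(c,u,v,z):
    R,t=c['R'],c['t']; o=-R.T@t; d=R.T@np.array([(u-c['cx'])/c['fx'],(v-c['cy'])/c['fy'],1]); return o+d*(z-o[2])/d[2]
def cloud(c):
    v,u=np.mgrid[:480,:640]; Z=c['range_z']; P=np.stack([(u-c['cx'])/c['fx']*Z,(v-c['cy'])/c['fy']*Z,Z],-1)
    return (P-c['t'])@c['R']
E
python3 - <<'E'
from h import *
for n in ['scene','side']:
    c=snap(n,n+'0'); print(n,-c['R'].T@c['t'],c['R'][2],c['fx'])
o=robot.get_obs(); print(o)
E
```

```text
scene [1.04565851 0.54441881 0.91253362] [-0.4318281  -0.49999884 -0.75068346] 499.1285648983834
side [0.31720411 0.70257193 0.85397988] [ 0.24057208 -0.67526228 -0.69724166] 436.64082404742675
{'time': 0.1, 'q': array([-1.44549479e+00,  5.28398829e-01,  1.43377308e+00, -4.22461450e-05,
        1.18138971e+00, -1.78503713e-01]), 'joint_velocities': array([-0.00049395, -0.00058626, -0.00316368,  0.00193037, -0.00080572,
       -0.00057248]), 'joint_torque': array([-2.74386375e-04, -4.40986454e+01, -1.77151179e+01,  6.34759362e-02,
        5.33817674e-02, -4.65963251e-05]), 'position': array([ 0.18690373, -0.59572464,  0.22965407]), 'tool_rot': array([ 9.88483268e-01,  1.51326991e-01,  6.65842982e-06, -9.84656698e-04]), 'ft_force': array([ 0.45958824,  0.09265428, -0.00319534]), 'moment': array([ 0.04642717, -0.02484011, -0.08488799]), 'grip_force': 0.0, 'grip_width': 0.08684018076297803}
```

View pics/scene0.png

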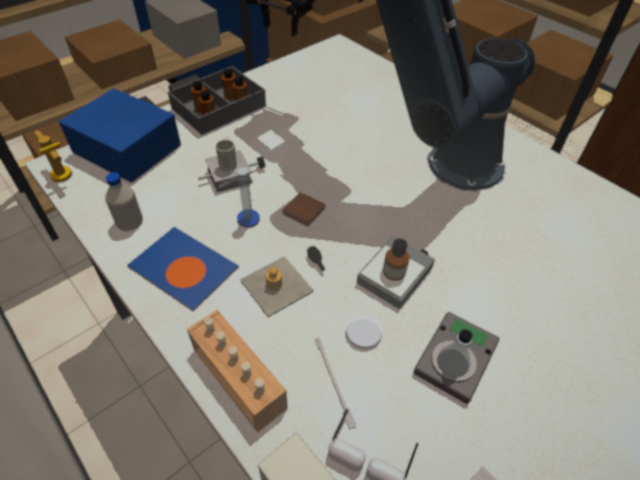

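View pics/side0.png

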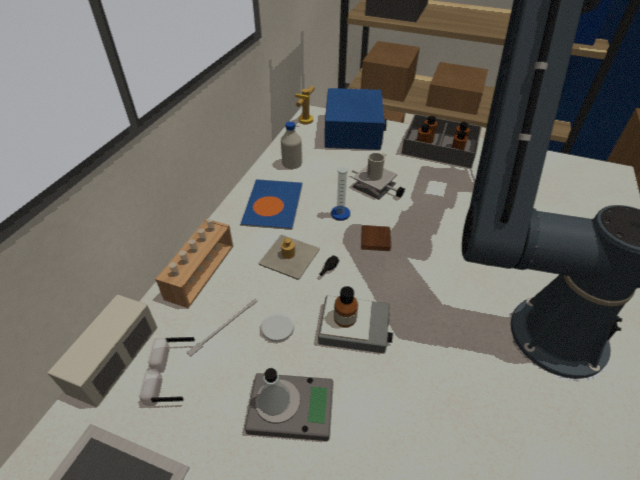

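The flask stands on the balance (scene 463,360), the bottle on the stirrer (396,262), the beaker on the jack (226,158) and the weight on the mat (273,278). The block is empty (303,208), and the cylinder stands at (248,205). Next I'll measure these positions from depth.

Run:
```python
from h import *
S={n:dict(np.load(f'pics/{n}0.npz')) for n in ['scene','side']}
C={n:cloud(S[n]) for n in S}
g={'stirrer':((395,272),(355,322),.04),'balance':((456,364),(278,400),.034),'jack':((230,170),(373,182),.04),'block':((303,208),(376,237),.02),'mat':((277,285),(290,257),.006),'cyl':((248,218),(341,213),.01)}
for k,(a,b,z) in g.items():
    pa,pb=ray_z(S['scene'],*a,z),ray_z(S['side'],*b,z); print(k,pa.round(3),pb.round(3))
    for n,p in (('scene',pa),('side',pb)):
        P=C[n][S[n]['range_z']>0]; d=np.abs(P[:,:2]-(pa+pb)[:2]/2).max(1)<.085
        Q=P[d]; h=Q[np.abs(Q[:,2]-z)<.004 if z>.006 else np.abs(Q[:,2]-z)<.002]
        r=cv2.minAreaRect((h[:,:2]*1000).astype(np.float32)); print('  plane',n,np.array(r[0]).round(1),np.array(r[1]).round(1),round(r[2],1),len(h),'zmed',np.median(h[:,2]).round(4))
        m=(np.linalg.norm(P[:,:2]-(pa+pb)[:2]/2,axis=1)<.06)
        for zz in np.arange(z+.015,z+.12,.015):
            q=P[m&(np.abs(P[:,2]-zz)<.006)]
            if len(q)>8: print('   ',zz.round(3),len(q),q[:,:2].min(0).round(3),q[:,:2].max(0).round(3))
```

```text
stirrer [0.462 0.156 0.04 ] [0.435 0.153 0.04 ]
  plane scene [445.5 145.6] [141.2 108.9] 12.7 1118 zmed 0.0391
    0.055 70 [0.453 0.137] [0.49  0.179]
    0.07 84 [0.454 0.137] [0.49 0.18]
    0.085 99 [0.446 0.129] [0.49  0.179]
    0.1 212 [0.44  0.129] [0.49  0.179]
    0.115 44 [0.459 0.145] [0.479 0.168]
    0.13 134 [0.449 0.139] [0.48  0.168]
  plane side [438.8 143.6] [148.2 112.4] 13.0 1354 zmed 0.0404
    0.055 69 [0.433 0.147] [0.48  0.178]
    0.07 75 [0.433 0.151] [0.481 0.178]
    0.085 91 [0.433 0.142] [0.485 0.179]
    0.1 221 [0.433 0.131] [0.484 0.179]
    0.115 35 [0.444 0.153] [0.471 0.167]
    0.13 87 [0.444 0.137] [0.473 0.167]
balance [0.532 0.383 0.034] [0.522 0.373 0.034]
  plane scene [506.7 370.5] [148.3 103.4] 15.2 646 zmed 0.0329
    0.049 211 [0.512 0.346] [0.565 0.407]
    0.064 186 [0.517 0.351] [0.559 0.402]
    0.079 151 [0.524 0.357] [0.554 0.397]
    0.094 91 [0.529 0.361] [0.549 0.391]
    0.109 54 [0.533 0.365] [0.547 0.389]
    0.124 78 [0.526 0.362] [0.547 0.39 ]
    0.139 122 [0.522 0.366] [0.546 0.387]
  plane side [502.1 368.9] [144.8 112.
[... 1835 characters left out ...]
[ 0.61  -0.203]
    0.055 39 [ 0.586 -0.218] [ 0.609 -0.201]
    0.07 36 [ 0.592 -0.221] [ 0.61  -0.203]
    0.085 35 [ 0.585 -0.218] [ 0.609 -0.203]
    0.1 41 [ 0.59  -0.216] [ 0.61  -0.203]
    0.115 38 [ 0.588 -0.22 ] [ 0.61  -0.202]
    0.13 36 [ 0.59  -0.218] [ 0.609 -0.204]
  plane side [ 622.7 -204.5] [122.4  52.1] 20.4 153 zmed 0.0109
    0.025 24 [ 0.581 -0.213] [ 0.602 -0.204]
    0.04 29 [ 0.58  -0.222] [ 0.602 -0.203]
    0.055 26 [ 0.581 -0.219] [ 0.604 -0.204]
    0.07 26 [ 0.58  -0.219] [ 0.601 -0.203]
    0.085 28 [ 0.58  -0.218] [ 0.601 -0.202]
    0.1 30 [ 0.58  -0.219] [ 0.601 -0.205]
    0.115 30 [ 0.58  -0.217] [ 0.601 -0.205]
    0.13 33 [ 0.58  -0.217] [ 0.602 -0.203]
```

Run:
```python
import cv2, numpy as np
a=cv2.imread('pics/scene0.png'); b=cv2.imread('pics/side0.png')
f=lambda i,x,y,w,h:cv2.resize(i[y:y+h,x:x+w],(400,300),interpolation=cv2.INTER_CUBIC)
cv2.imwrite('pics/crops.png',np.vstack([np.hstack([f(a,340,225,100,75),f(a,405,310,108,81)]),np.hstack([f(a,190,130,100,75),f(a,235,180,140,105)])]))
```

```text
(no output)
```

View pics/crops.png

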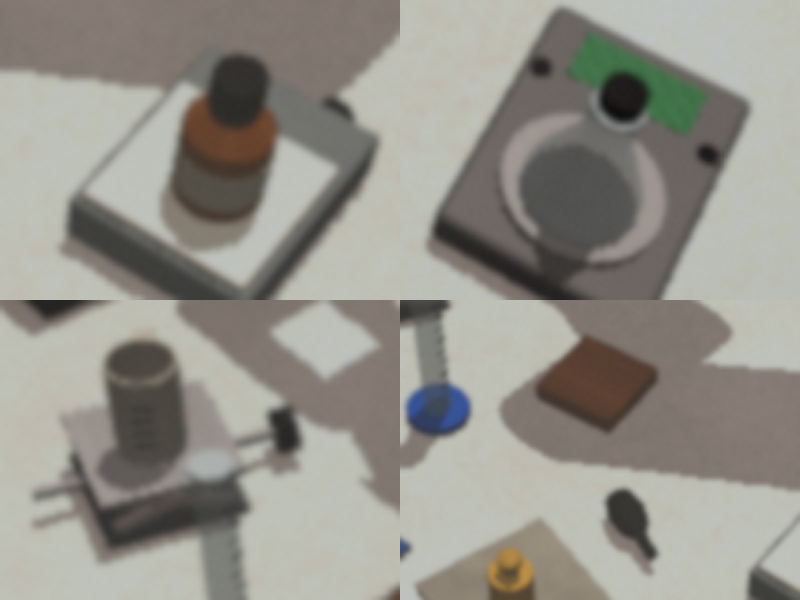

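Emit:
send_rows --increments '[0,0,0,2.4,2.9,0,1,0,0,0,2.4,2.9,0,1,0,0,0,2.4,2.9,0,1,0,0,0,2.4,2.9,0,1,0,0,0,2.4,2.9,0,1,0,0,0,2.4,2.9,0,1,0,0,0,2.4,2.9,0,1,0,0,0,2.4,2.9,0,1,0,0,0,2.4,2.9,0,1,0,0,0,2.4,2.9,0,1,0,0,0,2.4,2.9,0,1,0,0,0,2.4,2.9,0,1,0,0,0,2.4,2.9,0,1,0,0,0,2.4,2.9,0,1,0,0,0,2.4,2.9,0,1,0,0,0,2.4,2.9,0,1,0,0,0,2.4,2.9,0,1,0,0,0,2.4,2.9,0,1,0,0,0,2.4,2.9,0,1,0,0,0,2.4,2.9,0,1]'

```text
time: 1.77
position: [0.6676, -0.0145, 0.23]
tool_rot: [0.988, 0.151, -0.001, -0.0]
ft_force: [0.2, 0.1, 0.6]
grip_width: 0.0871
grip_force: 0.0
```

Run:
```python
from h import *
c=snap('wrist','w1'); o=robot.get_obs(); print(o['time'],o['position'],o['tool_rot'],o['q']); print(-c['R'].T@c['t'],c['R'],c['fx'])
S={n:snap(n,n+'1') for n in ('scene','side')}
```

```text
1.8167 [ 0.67220765 -0.00852393  0.23011539] [ 0.98815533  0.15341161  0.00320132 -0.0019177 ] [-0.18112397  0.59116902  1.30953788  0.00606437  1.23610646  1.0796522 ]
[0.7386962  0.00736587 0.38514515] [[ 2.98612883e-01 -9.54373997e-01 -7.87473926e-04]
 [-9.17140614e-01 -2.87191006e-01  2.76359224e-01]
 [-2.63976212e-01 -8.18022002e-02 -9.61054088e-01]] 335.7059310174111
```

View pics/w1.png

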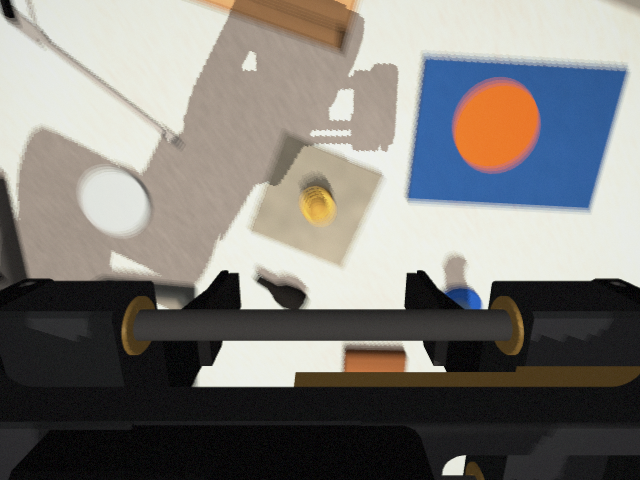

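Run:
```python
from h import *
c=dict(np.load('pics/w1.npz'));P=cloud(c)
for u,v in [(318,190),(319,203),(319,215),(318,222)]: print(u,v,P[v,u].round(4), ray_z(c,u,v,.062).round(4))
c=snap('wrist','w2')
o=robot.get_obs(); print(o['position'])
I=cv2.cvtColor(c['image'],cv2.COLOR_RGB2HSV); m=cv2.inRange(I,(18,120,90),(35,255,255)); 
n,l,s,ce=cv2.connectedComponentsWithStats(m); print([(s[i],ce[i]) for i in range(1,n) if s[i][4]>80])
P=cloud(c); g=c['image']
for z0 in (.02,.035,.042,.062):
    k=(abs(P[...,2]-z0)<.004)&(abs(P[...,0]-.667)<.04)&(abs(P[...,1]+.006)<.04); q=P[k]; print(z0,len(q),q[:,:2].min(0) if len(q) else '',q[:,:2].max(0) if len(q) else '')
# tcp pixel
X=o['position']; p=c['R']@X+c['t']; print('tcp px',p[:2]/p[2]*c['fx']+[c['cx'],c['cy']])
a=cv2.cvtColor(g,cv2.COLOR_RGB2BGR)
cv2.imwrite('pics/w2c.png',cv2.resize(a[120:290,220:450],None,fx=3.4,fy=3.4,interpolation=cv2.INTER_CUBIC))
```

```text
318 190 [ 0.6866 -0.0037  0.0149] [ 0.6933 -0.0023  0.062 ]
319 203 [ 0.6781 -0.0078  0.0429] [ 0.6814 -0.007   0.062 ]
319 215 [ 0.6705 -0.0104  0.0642] [ 0.67   -0.0105  0.062 ]
318 222 [ 0.6627 -0.0117  0.0607] [ 0.663  -0.0116  0.062 ]
[ 0.6666927  -0.01529827  0.22956514]
[(array([305, 195,  33,  34, 905], dtype=int32), array([320.88618785, 211.03314917])), (array([122, 302,  13,  53, 258], dtype=int32), array([126.29457364, 330.29069767])), (array([508, 303,  16,  52, 288], dtype=int32), array([518.1875    , 329.80902778]))]
0.02 29 [ 0.67282232 -0.02189671] [0.68844614 0.0063267 ]
0.035 38 [ 0.67227518 -0.02601037] [0.68840594 0.00649535]
0.042 592 [ 0.65341464 -0.02903412] [0.68846497 0.00649535]
0.062 305 [ 0.66085821 -0.02098511] [ 0.68057709 -0.00173844]
tcp px [324.08993076 296.04736333]
```

View pics/w2c.png

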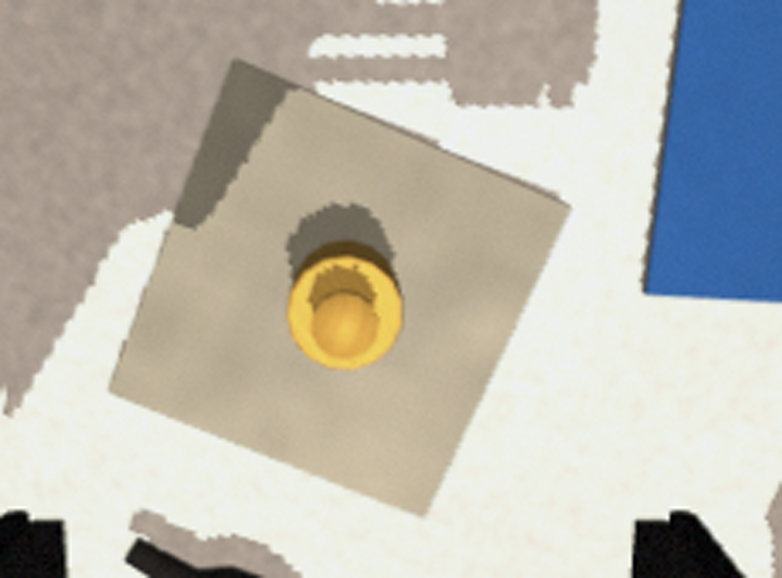

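Emit:
send_rows --increments '[0,0,0,0.4,0.4,-1.5,0.75,0,0,0,0,0,-2.5,0.75,0,0,0,0,0,-2.5,0.75,0,0,0,0,0,-2.5,0.75,0,0,0,0,0,-2.5,0.75,0,0,0,0,0,-2.5,0.75,0,0,0,0,0,-2.5,0.75,0,0,0,0,0,-2,0.75,0,0,0,0,0,-1.5,0.75,0,0,0,0,0,-1,0.75,0,0,0,0,0,0,0.75,0,0,0,0,0,0,0.75,0,0,0,0,0,0,0,0,0,0,0,0,0,0,0,0,0,0,0,0,0,0,0,0,0,0,0,0,0,0,0,0,0,0,0,0,0,0,0,0,0,0,0,0,0,0,0,0,0]' --newtons 30

```text
time: 3.55
position: [0.6711, -0.0119, 0.0212]
tool_rot: [0.988, 0.151, 0.0, -0.0]
ft_force: [-1.3, 2.5, 4.1]
grip_width: 0.0352
grip_force: 30.0
```

Emit:
send_rows --increments '[0,0,0,0,0,1,0,0,0,0,0,0,2,0,0,0,0,0,0,3,0,0,0,0,0,0,3,0,0,0,0,0,0,3,0,0,0,0,0,0,3,0,0,0,0,-2.6,-1.4,3,0,0,0,0,-2.6,-1.4,0,0,0,0,0,-2.6,-1.4,0,0,0,0,0,-2.6,-1.4,0,0,0,0,0,-2.6,-1.4,0,0,0,0,0,-2.6,-1.4,0,0,0,0,0,-2.6,-1.4,0,0,0,0,0,-2.6,-1.4,0,0,0,0,0,-2.6,-1.4,0,0,0,0,0,-2.6,-1.4,0,0,0,0,0,0,0,0,0,0,0,0,0,0,0,0,0,0,0,0,0,0,0]'

```text
time: 5.13
position: [0.4118, -0.1526, 0.2006]
tool_rot: [0.989, 0.151, 0.001, 0.0]
ft_force: [0.9, 0.1, -2.0]
grip_width: 0.0358
grip_force: 30.0
```

```bash
cat >> h.py <<'E'
def comp(P,xy,z,tol=.004,r=.09):
    "largest connected patch near xy at height z, in world mm"
    k=((abs(P[...,2]-z)<tol)&(np.hypot(P[...,0]-xy[0],P[...,1]-xy[1])<r)).astype(np.uint8)
    n,l,s,c=cv2.connectedComponentsWithStats(k); i=1+np.argmax(s[1:,4]); return (P[l==i][:,:2]*1000).astype(np.float32)
E
python3 - <<'E'
from h import *
c=snap('wrist','w3'); o=robot.get_obs(); print(o['time'],o['position'],o['grip_width'],o['ft_force']); P=cloud(c)
h=comp(P,(.47,-.148),.02); print(len(h),cv2.minAreaRect(h)); 
z=P[(np.hypot(P[...,0]-.47,P[...,1]+.148)<.02)][:,2];print(np.percentile(z,[10,50,90]))
E
```

```text
5.1833 [ 0.41220139 -0.15241215  0.20057011] 0.03530077112074022 [ 0.67148996  1.06156147 -3.83109979]
6765 ((469.3547058105469, -149.8699188232422), (80.08275604248047, 80.21629333496094), 15.934366226196289)
[0.02013886 0.02105984 0.02204395]
```

View pics/w3.png

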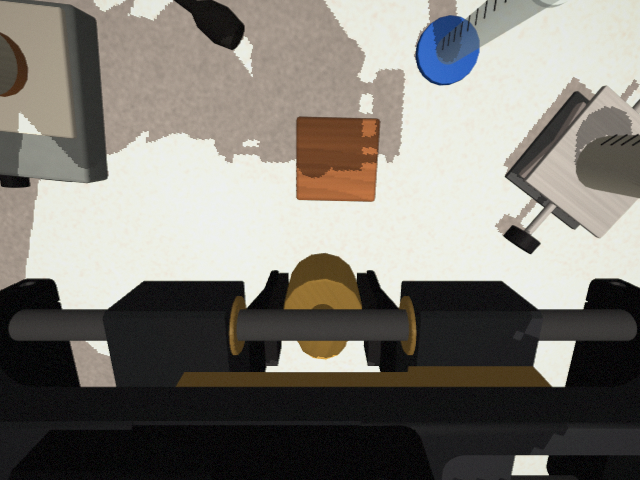

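Emit:
send_rows --increments '[0,0,0,2.8,0.1,0,0,0,0,0,2.9,0.1,0,0,0,0,0,0,0,-3,0,0,0,0,0,0,-3,0,0,0,0,0,0,-3,0,0,0,0,0,0,-3,0,0,0,0,0,0,-2,0,0,0,0,0,0,-1.3,0,0,0,0,0,0,-0.6,0,0,0,0,0,0,-0.4,0,0,0,0,0,0,0,0,0,0,0,0,0,0,0,0,0,0,0,0,0,0]'

```text
time: 6.27
position: [0.4692, -0.1505, 0.0381]
tool_rot: [0.988, 0.151, 0.001, 0.001]
ft_force: [-0.9, -0.3, -3.3]
grip_width: 0.035
grip_force: 30.0
```

Emit:
send_rows --increments '[0,0,0,0,0.1,-0.2,0,0,0,0,0,0,-0.1,0,0,0,0,0,0,0,0,0,0,0,0,0,0,0,0,0,0,0,0,0,0.7,0,0,0,0,0,0,0.7,0,0,0,0,0,0,0.7,0,0,0,0,0,0,0.7,0,0,0,0,0,0,0.7,0,0,0,0,0,0,0.7]'

```text
time: 7.1
position: [0.4682, -0.1492, 0.0341]
tool_rot: [0.988, 0.151, -0.0, -0.0]
ft_force: [0.0, -0.4, -0.1]
grip_width: 0.0597
grip_force: 0.0
```

Emit:
send_rows --increments '[0,0,0,0,0,2,0.7,0,0,0,0,0,3,0.7,0,0,0,0,0,3.5,0.7,0,0,0,0,0,3.5,0.7,0,0,0,0,0,3.5,1,0,0,0,0,0,3.5,1,0,0,0,0,0,3.5,1,0,0,0,-0.7,2.8,0,1,0,0,0,-0.7,2.8,0,1,0,0,0,-0.7,2.8,0,1,0,0,0,-0.7,2.8,0,1,0,0,0,-0.7,2.8,0,1,0,0,0,-0.7,2.8,0,1,0,0,0,-0.7,2.8,0,1,0,0,0,-0.7,2.8,0,1,0,0,0,-0.7,2.8,0,1,0,0,0,-0.7,2.8,0,1,0,0,0,0,0,0,1,0,0,0,0,0,0,1]'

```text
time: 8.68
position: [0.3975, 0.1318, 0.2591]
tool_rot: [0.988, 0.153, -0.0, 0.0]
ft_force: [0.6, 0.3, -0.2]
grip_width: 0.0871
grip_force: 0.0
```

Run:
```python
from h import *
c=snap('wrist','w4'); o=robot.get_obs(); print(o['time'],o['position'],o['grip_width'],o['ft_force']); P=cloud(c)
for z,r in ((.136,.06),(.116,.04),(.04,.1)):
    h=comp(P,(.4615,.1535),z,.003,r); print(z,len(h),cv2.minAreaRect(h),h.min(0),h.max(0))
c=robot.camera('scene');P=cloud(c);
for z in (.056,.076):
    h=comp(P,(.469,-.15),z,.004,.03);print('weight',z,len(h),h.min(0),h.max(0))
```

```text
8.7333 [0.39805643 0.13091916 0.25918986] 0.08699440989612041 [-1.58384001 -0.65970856  0.50310777]
0.136 1076 ((460.3344421386719, 151.1981658935547), (29.025484085083008, 28.847206115722656), 6.116522312164307) [445.8137  136.63951] [474.83615 165.59338]Traceback (most recent call last):
  File "<stdin>", line 4, in <module>
  File "h.py", line 13, in comp
    n,l,s,c=cv2.connectedComponentsWithStats(k); i=1+np.argmax(s[1:,4]); return (P[l==i][:,:2]*1000).astype(np.float32)
                                                     ~~~~~~~~~^^^^^^^^^
    return _wrapfunc(a, 'argmax', axis=axis, out=out, **kwds)
    return bound(*args, **kwds)
ValueError: attempt to get argmax of an empty sequence
```

View pics/w4.png

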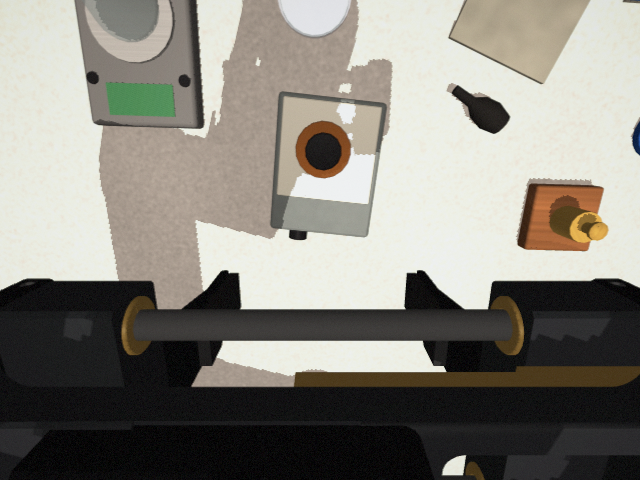

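Run:
```python
from h import *
c=dict(np.load('pics/w4.npz')); P=cloud(c)
r=np.hypot(P[...,0]-.46,P[...,1]-.15)<.09
print(np.histogram(P[r][:,2],bins=np.arange(.02,.05,.002)))
for t in (.002,.003):
    h=comp(P,(.46,.15),.041,t,.1); print('plate',len(h),cv2.minAreaRect(h))
# colour: light plate by pixel hull from gray
for u,v in [(281,93),(384,104),(368,204),(277,195)]: print(P[v,u].round(4), ray_z(c,u,v,.04).round(4))
h=comp(P,(.469,-.15),.02,.003,.08);print('block',cv2.minAreaRect(h))
for z in (.056,.076):
    h=comp(P,(.469,-.15),z,.003,.03);print('weight',z,len(h),cv2.minAreaRect(h))
```

```text
(array([   0,    0,    0,    0,    1,   88,  606, 2685,  317,  680, 5546,
        732,    2,    0]), array([0.02 , 0.022, 0.024, 0.026, 0.028, 0.03 , 0.032, 0.034, 0.036,
       0.038, 0.04 , 0.042, 0.044, 0.046, 0.048]))
plate 6866 ((458.20086669921875, 145.27969360351562), (103.80989074707031, 103.84468078613281), 11.59725570678711)
plate 6958 ((458.24066162109375, 145.2822265625), (104.07674407958984, 104.09638977050781), 11.534832954406738)
[0.5009 0.2098 0.0332] [0.5003 0.2088 0.04  ]
[0.5235 0.1027 0.0328] [0.5225 0.1036 0.04  ]
[0.4174 0.0829 0.0348] [0.4181 0.0839 0.04  ]
[0.396  0.1849 0.0352] [0.3969 0.1846 0.04  ]
block ((469.0222473144531, -149.118408203125), (80.03852844238281, 81.6977767944336), 15.982831001281738)
weight 0.056 606 ((468.3370666503906, -146.74789428710938), (34.956912994384766, 31.88153648376465), 3.973510265350342)
weight 0.076 272 ((468.63470458984375, -148.65692138671875), (18.985050201416016, 18.9362735748291), 87.54608917236328)
```

Emit:
send_rows --increments '[0,0,0,3.1,1,0,0.8,0,0,0,3.1,1,0,0.8,0,0,0,0,0,-3,0.8,0,0,0,0,0,-3,0.8,0,0,0,0,0,-3,0.8,0,0,0,0,0,-3,0.8,0,0,0,0,0,-1.5,0.8,0,0,0,0,0,-0.7,0.8,0,0,0,0,0,0,0.8,0,0,0,0,0,0,0.8,0,0,0,0,0,0,0,0,0,0,0,0,0,0,0,0,0,0,0,0,0,0,0,0,0,0,0,0,0,0,0,0,0,0,0,0,0,0,0,0,0,0,0,0,0,0,0,0,0,0,0,0,0,0,0,0]' --newtons 25

```text
time: 10.23
position: [0.4603, 0.151, 0.1174]
tool_rot: [0.988, 0.151, 0.0, -0.0]
ft_force: [-0.1, -0.4, 1.7]
grip_width: 0.0293
grip_force: 25.0
```

Emit:
send_rows --increments '[0,0,0,0,0,1.5,0,0,0,0,0,0,3,0,0,0,0,0,0,3,0,0,0,0,0,0,3,0,0,0,0,0,0,3.5,0,0,0,0,2.6,-1.95,0,0,0,0,0,2.6,-1.95,0,0,0,0,0,2.6,-1.95,0,0,0,0,0,2.6,-1.95,0,0,0,0,0,2.6,-1.95,0,0,0,0,0,2.6,-1.95,0,0,0,0,0,2.6,-1.95,0,0,0,0,0,2.6,-1.95,0,0,0,0,0,0,0,-3,0,0,0,0,0,0,-3,0,0,0,0,0,0,-3,0,0,0,0,0,0,-3,0,0,0,0,0,0,-3,0,0,0,0,0,0,-1,0,0,0,0,0,0,0,0]'

```text
time: 11.9
position: [0.6651, -0.0047, 0.0931]
tool_rot: [0.988, 0.151, -0.004, -0.001]
ft_force: [-0.3, 0.1, -1.0]
grip_width: 0.0295
grip_force: 25.0
```

Emit:
send_rows --increments '[0,0,0,0,0,-0.6,0,0,0,0,0,0,-0.4,0,0,0,0,0,0,-0.3,0,0,0,0,0,0,0,0,0,0,0,0,0,0,0,0,0,0,0,0,0,0]'

```text
time: 12.4
position: [0.6688, -0.0053, 0.0852]
tool_rot: [0.988, 0.151, 0.001, 0.0]
ft_force: [0.2, -1.0, -1.4]
grip_width: 0.0292
grip_force: 25.0
```

Emit:
send_rows --increments '[0,0,0,0,0,-0.1,0,0,0,0,0,0,-0.1,0,0,0,0,0,0,0,0,0,0,0,0,0,0,0.7,0,0,0,0,0,0,0.7,0,0,0,0,0,0,0.7,0,0,0,0,0,0,0.7,0,0,0,0,0,1,0.7,0,0,0,0,0,2.5,0.7,0,0,0,0,0,3.5,0.8,0,0,0,0,0,3.5,0.8,0,0,0,0,0,3.5,0.8,0,0,0,0,0,3.5,0.8]'

```text
time: 13.48
position: [0.668, -0.0052, 0.2596]
tool_rot: [0.988, 0.151, 0.0, 0.0]
ft_force: [0.6, -0.5, 0.1]
grip_width: 0.0689
grip_force: 0.0
```

Emit:
send_rows --increments '[0,0,0,-1.8,3.2,0,0.8,0,0,0,-1.8,3.2,0,0.8,0,0,0,-1.8,3.2,0,0.8,0,0,0,-1.8,3.2,0,0.8,0,0,0,-1.8,3.2,0,0.8,0,0,0,-1.8,3.2,0,0.8,0,0,0,-1.8,3.2,0,0.8,0,0,0,-1.8,3.2,0,0.8,0,0,0,-1.8,3.2,0,0.8,0,0,0,-1.8,3.2,0,0.8,0,0,0,-1.8,3.2,0,0.8,0,0,0,0,0,0,0.8,0,0,0,0,0,0,0.8]'

```text
time: 14.57
position: [0.469, 0.3484, 0.2579]
tool_rot: [0.988, 0.153, 0.0, 0.0]
ft_force: [0.3, -0.1, -0.6]
grip_width: 0.0696
grip_force: 0.0
```

Run:
```python
from h import *
c=snap('wrist','w5'); o=robot.get_obs(); print(o['time'],o['position'],o['grip_width']); P=cloud(c)
h=comp(P,(.531,.377),.138,.004,.04); print(len(h),cv2.minAreaRect(h))
for t in (.034,.028): 
    h=comp(P,(.531,.377),t,.002,.1); print(t,len(h),cv2.minAreaRect(h),cv2.minEnclosingCircle(h))
snap('scene','s5')
```

```text
14.6167 [0.46994865 0.34724934 0.25779525] 0.06939656651794682
641 ((530.1825561523438, 374.513916015625), (21.58405876159668, 22.26190185546875), 16.415987014770508)
0.034 1935 ((524.5469360351562, 373.03509521484375), (84.46758270263672, 84.98324584960938), 62.21385192871094) ((524.4921875, 372.9996032714844), 42.921573638916016)
0.028 6508 ((506.6011962890625, 368.0718994140625), (146.15127563476562, 114.69491577148438), 15.81645679473877) ((512.884765625, 369.89959716796875), 85.27965545654297)
```

View pics/w5.png

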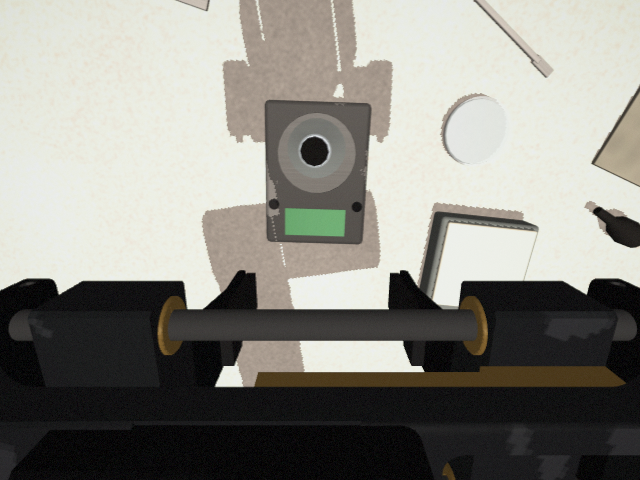

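The flask stopper is at (314,151) and the pan centre is at (0.5245, 0.373). The stirrer is clear now. Next I'll grip the flask's neck.

Emit:
send_rows --increments '[0,0,0,3,1.3,0,0.8,0,0,0,3.1,1.3,0,0.8,0,0,0,0,0,-3,0.8,0,0,0,0,0,-3,0.8,0,0,0,0,0,-3,0.8,0,0,0,0,0,-3,0.8,0,0,0,0,0,-2,0.8,0,0,0,0,0,-1.1,0.8,0,0,0,0,0,0,0.8,0,0,0,0,0,0,0.8,0,0,0,0,0,0,0,0,0,0,0,0,0,0,0,0,0,0,0,0,0,0,0,0,0,0,0,0,0,0,0,0,0,0,0,0,0,0,0,0,0,0,0,0,0,0,0,0,0,0,0,0,0,0,0,0]' --newtons 18

```text
time: 16.17
position: [0.5312, 0.3731, 0.1064]
tool_rot: [0.988, 0.151, 0.0, -0.0]
ft_force: [-0.4, -1.0, -1.0]
grip_width: 0.0251
grip_force: 17.9
```

Emit:
send_rows --increments '[0,0,0,0,0,1,0,0,0,0,0,0,3,0,0,0,0,0,0,3.5,0,0,0,0,0,0,3.5,0,0,0,0,0,0,3,0,0,0,0,-1,-3.2,0,0,0,0,0,-1,-3.2,0,0,0,0,0,-1,-3.2,0,0,0,0,0,-1,-3.2,0,0,0,0,0,-1,-3.2,0,0,0,0,0,-1,-3.2,0,0,0,0,0,-1.2,-3.6,0,0,0,0,0,0,0,-1,0,0,0,0,0,0,-3,0,0,0,0,0,0,-3,0,0,0,0,0,0,-3,0,0,0,0,0,0,-2,0,0,0,0,0,0,0,0,0,0,0,0,0,0,0]'

```text
time: 17.75
position: [0.4588, 0.1447, 0.126]
tool_rot: [0.988, 0.151, -0.001, -0.0]
ft_force: [0.1, 0.2, -1.0]
grip_width: 0.0247
grip_force: 18.0
```

Emit:
send_rows --increments '[0,0,0,0,0,-0.6,0,0,0,0,0,0,-0.5,0,0,0,0,0,0,-0.2,0,0,0,0,0,0,0,0,0,0,0,0,0,0,0,0,0,0,0,0,0,0]'

```text
time: 18.25
position: [0.4595, 0.1448, 0.1137]
tool_rot: [0.988, 0.151, 0.0, 0.0]
ft_force: [0.1, 0.4, -1.6]
grip_width: 0.0247
grip_force: 18.0
```

Emit:
send_rows --increments '[0,0,0,0,0,-0.1,0,0,0,0,0,0,-0.1,0,0,0,0,0,0,0,0,0,0,0,0,0,0,0.6,0,0,0,0,0,0,0.6,0,0,0,0,0,0,0.6,0,0,0,0,0,0,0.6,0,0,0,0,0,1,0.6,0,0,0,0,0,2.5,0.7,0,0,0,0,0,3.5,0.8,0,0,0,0,0,3.5,0.8,0,0,0,0,0,3.5,0.9,0,0,0,0,0,0,1]'

```text
time: 19.33
position: [0.4636, 0.1453, 0.2575]
tool_rot: [0.988, 0.151, 0.007, 0.001]
ft_force: [0.5, -0.3, -0.3]
grip_width: 0.0757
grip_force: 0.0
```

Emit:
send_rows --increments '[0,0,0,0.1,-3.6,0,1,0,0,0,0.1,-3.6,0,1,0,0,0,0.1,-3.6,0,1,0,0,0,0.1,-3.6,0,1,0,0,0,0.1,-3.6,0,1,0,0,0,0.1,-3.6,0,1,0,0,0,0.1,-3.6,0,1,0,0,0,0.1,-3.6,0,1,0,0,0,0.1,-3.6,0,1,0,0,0,0.1,-3.6,0,1,0,0,0,0.1,-3.6,0,1,0,0,0,0.1,-3.6,0,1,0,0,0,0.1,-3.6,0,1,0,0,0,0.1,-3.6,0,1,0,0,0,0.1,-3.6,0,1,0,0,0,0,0,0,1,0,0,0,0,0,0,1]'

```text
time: 20.75
position: [0.4736, -0.397, 0.25]
tool_rot: [0.989, 0.15, -0.0, -0.001]
ft_force: [-0.1, 1.0, -0.9]
grip_width: 0.0867
grip_force: 0.0
```

Run:
```python
from h import *
c=snap('wrist','w6'); o=robot.get_obs(); print(o['time'],o['position'],o['grip_width']); P=cloud(c)
h=comp(P,(.54,-.38),.109,.003,.05); print('rim',len(h),cv2.minAreaRect(h),cv2.minEnclosingCircle(h))
h=comp(P,(.54,-.38),.04,.003,.1); print('plate',len(h),cv2.minAreaRect(h))
```

```text
20.8 [ 0.47354807 -0.3951075   0.25000253] 0.0870892433697065
rim 648 ((540.6513061523438, -382.1741943359375), (49.0187873840332, 50.435882568359375), 5.4824137687683105) ((538.7879638671875, -383.3533935546875), 27.35343360900879)
plate 6384 ((538.3192749023438, -384.8330993652344), (100.3720703125, 100.02687072753906), 72.8542709350586)
```

View pics/w6.png

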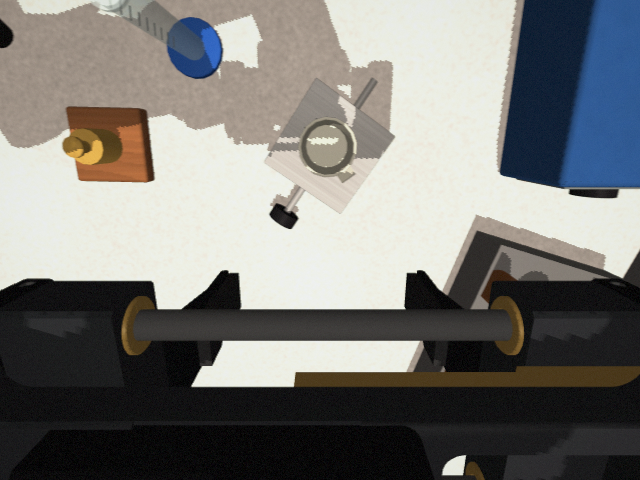

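Run:
```python
from h import *
X=np.array([.541,-.382]); a=np.array([-.291,.957]); b=np.array([.957,.291])
for n in ('w6','scene1'):
    P=cloud(dict(np.load(f'pics/{n}.npz'))); d=P[...,:2]-X
    u=d@a; v=d@b; m=(abs(v)<.06)&(u<0)&(P[...,2]<.2)
    for lo in np.arange(-.2,0,.02):
        k=m&(u>=lo)&(u<lo+.02); print(n,lo.round(2),k.sum(),P[k][:,2].max().round(3) if k.any() else '')
```

```text
w6 -0.2 1845 0.004
w6 -0.18 1841 0.004
w6 -0.16 1842 0.004
w6 -0.14 1860 0.004
w6 -0.12 1846 0.004
w6 -0.1 1839 0.004
w6 -0.08 1654 0.044
w6 -0.06 1724 0.043
w6 -0.04 1771 0.114
w6 -0.02 2320 0.114
scene1 -0.2 314 0.108
scene1 -0.18 187 0.005
scene1 -0.16 189 0.005
scene1 -0.14 195 0.005
scene1 -0.12 193 0.005
scene1 -0.1 126 0.004
scene1 -0.08 92 0.041
scene1 -0.06 105 0.042
scene1 -0.04 125 0.111
scene1 -0.02 195 0.112
```

Everything around the grasp is clear. I'll grip the beaker gently.

Emit:
send_rows --increments '[0,0,0,3.4,0.7,0,1,0,0,0,3.35,0.7,0,1,0,0,0,0,0,-3,1,0,0,0,0,0,-3,1,0,0,0,0,0,-3,1,0,0,0,0,0,-3,1,0,0,0,0,0,-3,1,0,0,0,0,0,-1.6,1,0,0,0,0,0,-1,1,0,0,0,0,0,0,1,0,0,0,0,0,0,1,0,0,0,0,0,0,0.5,0,0,0,0,0,0,0.4,0,0,0,0,0,0,0.4,0,0,0,0,0,0,0.4,0,0,0,0,0,0,0.4,0,0,0,0,0,0,0.4,0,0,0,0,0,0,0.4]' --newtons 8

```text
time: 22.3
position: [0.5417, -0.3813, 0.0754]
tool_rot: [0.988, 0.151, 0.0, 0.0]
ft_force: [0.1, -0.5, 0.2]
grip_width: 0.0501
grip_force: 8.0
```

Emit:
send_rows --increments '[0,0,0,0,0,1.5,0.4,0,0,0,0,0,3,0.4,0,0,0,0,0,3.5,0.4,0,0,0,0,0,3.5,0.4,0,0,0,0,0,3.5,0.4,0,0,0,0,0,3,0.4,0,0,0,0,2,0,0.4,0,0,0,-0.1,3.6,0,0.4,0,0,0,-0.1,3.6,0,0.4,0,0,0,-0.1,3.6,0,0.4,0,0,0,-0.1,3.6,0,0.4,0,0,0,-0.1,3.6,0,0.4,0,0,0,-0.1,3.6,0,0.4,0,0,0,-0.1,3.6,0,0.4,0,0,0,-0.1,3.6,0,0.4,0,0,0,-0.1,3.6,0,0.4,0,0,0,-0.1,3.6,0,0.4,0,0,0,-0.1,3.6,0,0.4,0,0,0,-0.1,3.6,0,0.4,0,0,0,-0.1,3.6,0,0.4]'

```text
time: 23.97
position: [0.5282, 0.1085, 0.2552]
tool_rot: [0.989, 0.151, -0.0, -0.0]
ft_force: [0.7, 0.1, -0.4]
grip_width: 0.0501
grip_force: 8.0
```

Emit:
send_rows --increments '[0,0,0,-0.1,3.6,0,0.4,0,0,0,-0.1,3.6,0,0.4,0,0,0,-0.1,3.6,0,0.4,0,0,0,-0.1,3.6,0,0.4,0,0,0,-0.1,3.6,0,0.4,0,0,0,-0.1,3.6,0,0.4,0,0,0,0,2.5,0,0.4,0,0,0,0,1,0,0.4,0,0,0,0,0,0,0.4,0,0,0,0,0,0,0.4,0,0,0,0,0,0,0.4]'

```text
time: 24.88
position: [0.5227, 0.3562, 0.255]
tool_rot: [0.989, 0.151, -0.001, 0.001]
ft_force: [-0.7, 0.2, -0.7]
grip_width: 0.05
grip_force: 8.0
```

Emit:
send_rows --increments '[0,0,0,0.15,1.7,0,0.4,0,0,0,0,0,-3,0.4,0,0,0,0,0,-3,0.4,0,0,0,0,0,-3,0.4,0,0,0,0,0,-3,0.4,0,0,0,0,0,-3,0.4,0,0,0,0,0,-2,0.4,0,0,0,0,0,-0.8,0.4,0,0,0,0,0,-0.4,0.4,0,0,0,0,0,0,0.4,0,0,0,0,0,0,0.4,0,0,0,0,0,0,0.4]'

```text
time: 25.88
position: [0.5256, 0.3751, 0.0751]
tool_rot: [0.989, 0.151, 0.002, -0.001]
ft_force: [-0.4, 0.9, -0.4]
grip_width: 0.0499
grip_force: 8.0
```

Emit:
send_rows --increments '[0,0,0,-0.05,-0.1,-0.2,0.4,0,0,0,0,0,-0.1,0.4,0,0,0,0,0,0,0.4,0,0,0,0,0,0,0.4,0,0,0,0,0,0,0.4]'

```text
time: 26.3
position: [0.5238, 0.3739, 0.0704]
tool_rot: [0.988, 0.151, 0.0, -0.0]
ft_force: [-0.4, 0.0, -0.6]
grip_width: 0.0503
grip_force: 8.0
```

Emit:
send_rows --increments '[0,0,0,0,0,-0.1,0.4,0,0,0,0,0,0,0.4,0,0,0,0,0,0,0.4,0,0,0,0,0,0,0.9,0,0,0,0,0,0,0.9,0,0,0,0,0,0,0.9,0,0,0,0,0,0,0.9,0,0,0,0,0,0,0.9,0,0,0,0,0,1,0.9,0,0,0,0,0,2.5,0.9,0,0,0,0,0,3.5,0.9,0,0,0,0,0,3.5,0.9,0,0,0,0,0,3.5,0.9,0,0,0,0,0,3.5,0.9,0,0,0,0,0,1,0.9,0,0,0,0,0,0,0.9]'

```text
time: 27.63
position: [0.5258, 0.3749, 0.2593]
tool_rot: [0.988, 0.151, 0.005, -0.001]
ft_force: [0.8, -0.3, 1.1]
grip_width: 0.0784
grip_force: 0.0
```

Emit:
send_rows --increments '[0,0,0,0.8,-3.5,0,0.8,0,0,0,0.8,-3.5,0,0.8,0,0,0,0.8,-3.5,0,0.8,0,0,0,0.8,-3.5,0,0.8,0,0,0,0.8,-3.5,0,0.8,0,0,0,0.8,-3.5,0,0.8,0,0,0,0.8,-3.5,0,0.8,0,0,0,0.8,-3.5,0,0.8,0,0,0,0.8,-3.5,0,0.8,0,0,0,0.8,-3.5,0,0.8,0,0,0,0.8,-3.5,0,0.8,0,0,0,0,0,0,0.8,0,0,0,0,0,0,0.8]'

```text
time: 28.72
position: [0.6108, -0.0132, 0.2519]
tool_rot: [0.989, 0.149, -0.002, -0.001]
ft_force: [1.1, 0.0, -0.7]
grip_width: 0.0694
grip_force: 0.0
```

Run:
```python
from h import *
c=snap('wrist','w7'); o=robot.get_obs(); print(o['time'],o['position'],o['grip_width']); P=cloud(c)
h=comp(P,(.668,-.005),.102,.003,.04); print('cap',len(h),cv2.minAreaRect(h))
snap('scene','s7')
```

```text
28.7667 [ 0.61047212 -0.0115492   0.25215266] 0.06987801200980527
cap 877 ((669.0103149414062, -5.221790313720703), (28.74123191833496, 29.054443359375), 62.669219970703125)
```

View pics/s7.png

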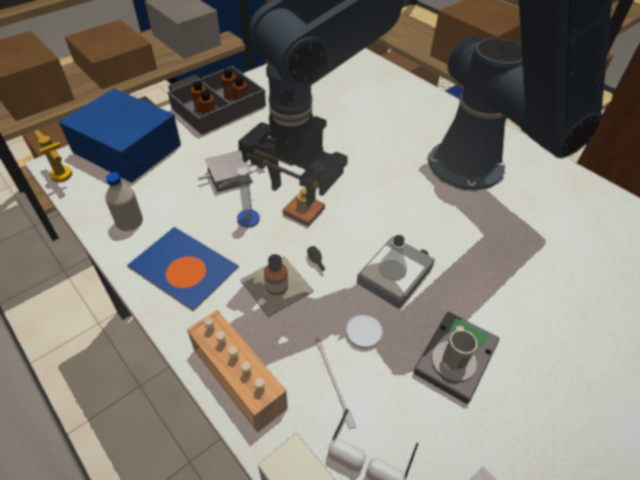

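The flask is on the stirrer (398,262), the beaker on the balance (460,350), the weight on the block (304,200) and the bottle on the mat (276,275). The jack (228,170) is free.

Emit:
send_rows --increments '[0,0,0,2.9,0.4,0,0.8,0,0,0,2.9,0.3,0,0.8,0,0,0,0,0,-3,0.8,0,0,0,0,0,-3,0.8,0,0,0,0,0,-3,0.8,0,0,0,0,0,-3,0.8,0,0,0,0,0,-3,0.8,0,0,0,0,0,-1.2,0.8,0,0,0,0,0,-0.7,0.8,0,0,0,0,0,0,0.8,0,0,0,0,0,0,0.8,0,0,0,0,0,0,0,0,0,0,0,0,0,0,0,0,0,0,0,0,0,0,0,0,0,0,0,0,0,0,0,0,0,0,0,0,0,0,0,0,0,0,0,0,0,0,0,0,0]' --newtons 25

```text
time: 30.32
position: [0.6698, -0.0043, 0.0854]
tool_rot: [0.988, 0.151, 0.0, 0.0]
ft_force: [-0.1, -1.4, 0.1]
grip_width: 0.0312
grip_force: 0.0
```

Emit:
send_rows --increments '[0,0,0,0,0,0,0,0,0,0,0,0,0,0,0,0,0,0,0,0,0]'

```text
time: 30.57
position: [0.6698, -0.0044, 0.0853]
tool_rot: [0.988, 0.151, 0.0, 0.0]
ft_force: [0.4, 0.7, 0.4]
grip_width: 0.0292
grip_force: 25.0
```

Emit:
send_rows --increments '[0,0,0,0,0,1.5,0,0,0,0,0,0,3,0,0,0,0,0,0,3.5,0,0,0,0,0,0,3.5,0,0,0,0,0,0,3.5,0,0,0,0,0,0,3.5,0,0,0,0,-2.8,-2.4,0,0,0,0,0,-2.8,-2.4,0,0,0,0,0,-2.8,-2.4,0,0,0,0,0,-2.8,-2.4,0,0,0,0,0,-2.8,-2.4,0,0,0,0,0,-2.8,-2.4,0,0,0,0,0,-0.2,-3,0,0,0,0,0,-0.2,-3,0,0,0,0,0,-0.2,-3,0,0,0,0,0,-0.2,-3,0,0,0,0,0,-0.2,-3,0,0]'

```text
time: 31.98
position: [0.491, -0.2993, 0.2698]
tool_rot: [0.989, 0.151, -0.0, -0.001]
ft_force: [0.8, -1.0, -0.7]
grip_width: 0.029
grip_force: 25.0
```

Emit:
send_rows --increments '[0,0,0,1.5,-2.9,0,0,0,0,0,1.5,-2.9,0,0,0,0,0,1.5,-2.9,0,0,0,0,0,0,0,0,0,0,0,0,0,0,0,0,0,0,0,0,0,0,0]'

```text
time: 32.48
position: [0.5359, -0.3842, 0.269]
tool_rot: [0.988, 0.151, -0.001, -0.002]
ft_force: [-0.1, 0.8, -1.7]
grip_width: 0.0291
grip_force: 25.0
```

Emit:
send_rows --increments '[0,0,0,0.3,0,-1,0,0,0,0,0,0,-3,0,0,0,0,0,0,-3,0,0,0,0,0,0,-3,0,0,0,0,0,0,-3,0,0,0,0,0,0,-1,0,0,0,0,0,0,-0.5,0,0,0,0,0,0,0,0,0,0,0,0,0,0,0,0,0,0,0,0,0,0]'

```text
time: 33.32
position: [0.541, -0.3861, 0.1275]
tool_rot: [0.988, 0.151, 0.001, 0.002]
ft_force: [-0.3, -0.5, -1.7]
grip_width: 0.0298
grip_force: 25.0
```

Emit:
send_rows --increments '[0,0,0,-0.1,0.1,-0.4,0,0,0,0,0,0,-0.2,0,0,0,0,0,0,0,0,0,0,0,0,0,0,0,0,0,0,0,0,0,0]'

```text
time: 33.73
position: [0.5388, -0.3843, 0.1194]
tool_rot: [0.988, 0.151, 0.0, 0.0]
ft_force: [0.0, 0.4, -1.8]
grip_width: 0.0294
grip_force: 25.0
```

Next I'll release and retreat up and back so the camera can see.

Emit:
send_rows --increments '[0,0,0,0,0,-0.1,0,0,0,0,0,0,0,0,0,0,0,0,0,0,0,0,0,0,0,0,0,0.7,0,0,0,0,0,0,0.7,0,0,0,0,0,0,0.7,0,0,0,0,0,0,0.7,0,0,0,0,0,1,0.8,0,0,0,0,0,2.5,0.8,0,0,0,0,0,3.5,0.8,0,0,0,0,0,3.5,0.8,0,0,0,0,0,3,0.8,0,0,0,-3,0,0,0.8,0,0,0,-3,0,0,0.8,0,0,0,0,0,0,0.8,0,0,0,0,0,0,0.8,0,0,0,0,0,0,0.8]'

```text
time: 35.15
position: [0.4793, -0.3846, 0.2539]
tool_rot: [0.989, 0.151, 0.001, 0.001]
ft_force: [0.0, 0.7, -0.3]
grip_width: 0.0695
grip_force: 0.0
```

Run:
```python
from h import *
c=snap('wrist','w8'); o=robot.get_obs(); print(o['time'],o['position']); P=cloud(c)
h=comp(P,(.538,-.385),.136,.003,.04); print('cap',cv2.minAreaRect(h))
h=comp(P,(.538,-.385),.04,.003,.1); print('jack',cv2.minAreaRect(h))
for n in ('scene','side'):
    c=snap(n,n+'8'); P=cloud(c)
    for k,xy,z in (('flask stop',(.458,.145),.144),('flask neck',(.458,.145),.12),('beaker rim',(.5245,.373),.104),('bottle',(.538,-.385),.136),('knob',(.469,-.15),.076),('cyl',(.595,-.212),.15)):
        try: h=comp(P,xy,z,.005,.045); print(n,k,len(h),np.round(cv2.minAreaRect(h)[0],1),h.min(0).round(),h.max(0).round())
        except ValueError: print(n,k,'none')
a=cv2.imread('pics/scene8.png'); b=cv2.imread('pics/side8.png'); cv2.imwrite('pics/fin.png',np.hstack([cv2.resize(a,(400,300)),cv2.resize(b,(400,300))]))
```

```text
35.2 [ 0.47960196 -0.38459358  0.25359088]
cap ((537.8563232421875, -385.23724365234375), (28.965303421020508, 27.953166961669922), 17.841571807861328)
jack ((538.2665405273438, -384.80633544921875), (100.07991790771484, 100.13224792480469), 72.83267974853516)
scene flask stop 80 [460.9 146.5] [450. 135.] [474. 159.]
scene flask neck 35 [468.9 151.4] [457. 137.] [475. 159.]
scene beaker rim 187 [526.3 373.2] [501. 347.] [552. 399.]
scene bottle 75 [ 542.1 -382.6] [ 527. -398.] [ 555. -368.]
scene knob 36 [ 471.5 -146.1] [ 461. -156.] [ 480. -138.]
scene cyl 27 [ 602.6 -208.9] [ 591. -219.] [ 610. -202.]
side flask stop 91 [456.  145.9] [446. 134.] [467. 158.]
side flask neck 32 [454.3 154.4] [444. 146.] [467. 160.]
side beaker rim 197 [521.4 371.4] [497. 344.] [546. 398.]
side bottle 60 [ 535.5 -382.2] [ 521. -403.] [ 549. -367.]
side knob 31 [ 466.1 -146.4] [ 459. -157.] [ 475. -137.]
side cyl 22 [ 592.2 -209.2] [ 581. -215.] [ 604. -204.]
```

View pics/side8.png

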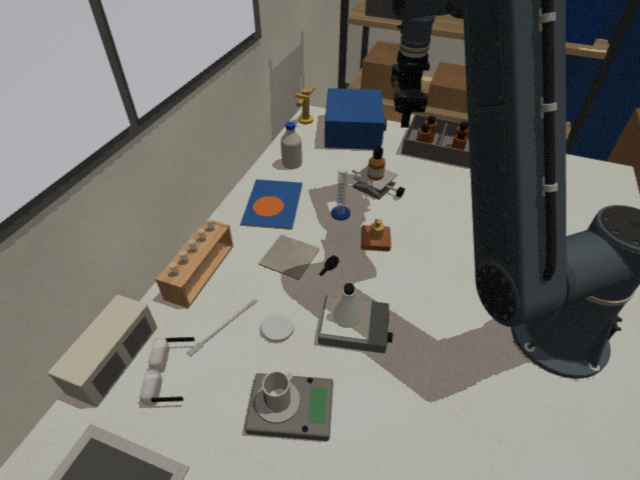

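All four stand upright on their own places: flask (348,310), beaker (277,390), bottle (376,165) and weight (376,232). They're centred to about 1–2 mm, and the cylinder hasn't moved (341,205).

```bash
python3 -c "
from rig import robot
print(robot.hand_in())"
```

```text
the job is handed in; nothing more can be done
None
```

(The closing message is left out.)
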